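# Set the cooling gap between two power modules with a gap gauge

## Robot

A 6-joint arm with a two-finger parallel gripper is mounted at the origin on the work surface. World frame = base frame: x ahead of the robot, y to its left, z up, the work surface at z = 0. Lengths are in m, angles in rad, forces in N, time in s.
With the tool pointing down it reaches from about 0.35 to 0.85 m from the base axis. Payload 8.1 kg.
Tool frame: the origin (TCP) lies at the centre of the arm's flange, where the gripper is bolted on; the fingertips stand 186 mm ahead of it and the grasp point (between the pads) lies 167 mm ahead of it; z points along the fingers, y is the line along which they close (so a half turn about z gives the same grasp; the last joint's range is limited). The gripper opens to 93 mm and grips with 3 to 60 N. Pads are 15 mm wide; open, the fingers measure 128 mm over their backs; the gripper's body (75 mm by 188 mm) begins 65 mm behind the grasp point.
Start: joints at [-1.277, 0.13, 1.488, -0, 1.523, -0.085], TCP at [0.222, -0.557, 0.405] pointing down, gripper open.
Joint ranges: [-2.96, 2.96], [-0.89, 2.26], [0.02, 2.5], [-1.34, 4.48], [0, 2.73], [-2.66, 2.66]. Speed limits (rad/s): [2.39, 2.39, 2.79, 3.14, 3.14, 3.14].

## Interface

Orientations are given as a rotation vector (axis times angle).
In Python, from plant import read_state, read_camera, camera_params, robot gives the robot as it stands.
- The arm moves only by the tool carry_out, never from a script. Its argument "targets" is a list of rows, each an object of numbers: "hand": the opening in per cent of the stroke, from 0 (shut) to 100 (fully open); "x", "y", "z": the shift along the tool's x, y, z in m; "ax", "ay", "az": the turn, a rotation vector about the tool's x, y, z in rad. In form: [{"hand": .., "x": .., "y": .., "z": .., "ax": .., "ay": .., "az": ..}, ...]. A call has 1 to 8 rows; each row is the pose to reach, as a shift and turn from the pose commanded when the call began, along the tool's axes at that moment; what a row does not reach only later rows make up. A row lasts 1/8 s, in which the tool goes at most 62.5 mm and 10.7 degrees, less where a joint would pass 70% of its speed; a pose out of reach is approached as far as the arm can. A call with a gripper value outside its range is refused whole. The fingers move at their own pace and stop on an object; "newtons" is the grip in N (left out, the last holds). Time passes only in rows, so rows that repeat a pose let the fingers close. It gives the time, the measured TCP pose, the force, the opening and the grip force at its end, in the units of the state.
- read_state(): the state, without advancing time (a new reading comes with each control period).
- read_camera(name): name is "side" or "top" or "wrist"; returns (picture, depth): 480x640x3 uint8, blue, green, red; 480x640 float32, m along the optical axis (not along the pixel's ray), 0 where there is no reading.
- camera_params(name): a dict with "fx", "fy", "cx", "cy" (pixels), "k1" (the pictures are not rectified: a ray, as slopes to the right and down, at radius r is drawn at 1 + k1 r^2 times it, then the intrinsics apply), "position" and "rotation" of the camera in the world. Camera axes: x right, y up, looking along -z (the intrinsics and any distortion apply to the point x, -y, -z); pixel columns grow to the right and rows downward; lengths in m; the calibration is good to about 2 mm. A picture is of the moment at which its call begins: read the wrist's pose just before it. camera_params takes no time and is no camera call; for the wrist camera it gives the pose at the moment of the call.
- robot.close_job(): hands the job in; it is judged then, once.
The state is a dict: "t": time; "q": joint angles; "dq": joint speeds; "joint_torque": joint torques, N m; "tool_pos": TCP position; "orientation": TCP orientation; "force": force on the tool from outside, world axes, zero at the start; "wrist_torque": the same for the moment, N m; "opening": finger opening in m; "gripper_force": force on a finger pad.
Only numpy, scipy, OpenCV 4.12 (cv2) and the standard library are available. Lean on these libraries where they do the work, as an engineer would, in place of code of your own. Each camera call takes 0.05 s, during which the arm holds its last target. There are 200 camera calls.

## Task

Stand the blue gap gauge upright on the bench lengthwise alongside the bolted-down power module, on the side where the loose module is, and slide the loose module, without lifting it, flat against the stop rail and up against the gauge, so that the gauge fills the gap between the two modules. Then draw the gauge out without spoiling the even gap and stand it back in the black tray. Leave the orange gauge, the screwdriver and the bottle alone.

Things in the scene. Friction and masses are not known exactly. Their poses are not given: they have to be found in the camera images.
- fixed_module_center (a point): Bolted-down power module: grey block with aluminium fins and a red clamp over its far edge (57 mm high), 120 (x) x 95 (y) x 45 high mm, immovable. The point is the block's centre, 22.5 mm above the bench (bench z = 0); x points away from the robot, z up. The stop rail touches its far (+x) face.
- rail_mid (a point): Aluminium stop rail, fixed, 500 (y) x 30 (x) x 30 high mm, parallel to the bolted module's y. The point is the middle of the top edge of its near (-x) face: 60 mm in x from the bolted module's centre, 30 mm above the bench.
- loose_module_center (a point): Loose power module: same block, no clamp, 120 (x) x 95 (y) x 45 high mm, 0.45 to 0.9 kg; its fins act as solid. The point is its centre, 22.5 mm up. It lies at +y or -y of the bolted module, 25 to 60 mm short of the rail, turned up to 0.2 rad. Laid rightly: far face on the rail, parallel, 20 mm gap (centres 115 mm apart).
- blue_gauge_center (a point): Blue gap gauge, sets the gap: plastic, 0.16 kg, 110 mm high. Foot: bar 110 (x) x 20 (y, the gap) x 45 high mm; from its middle rises a grip 50 (x) x 16 (y) mm up to the top. The point is its centre, 55 mm above its underside, z up. It starts standing in the tray, long side roughly along the tray's x.
- orange_gauge_center (a point): Orange gap gauge, wrong size, not to be used: like the blue one, but foot and grip are 12 mm thick (y). The point is its centre, 55 mm above its underside. It stands in the tray beside the blue one, 78 to 102 mm from it in y; which of the two is at +y varies.
- gauge_tray: Black open tray for the gauges, fixed, 150 (x) x 170 (y) mm outside, walls 20 mm high and 5 mm thick, floor 5 mm thick. Origin: centre of its underside, on the bench; z up. It is on the other side of the bolted module from the loose one.
- screwdriver: A loose screwdriver, about 170 mm long, lying at one side of the work; leave alone. Origin at mid-length underneath, x towards its tip.
- spray_bottle: A loose white bottle with green cap, 56 mm diameter, 130 mm high, at the other side of the work; leave alone. Origin at the centre of its underside.
Not all that is in view belongs to the job. Of the things like the part that bears blue_gauge_center, leave any that is red; of the rest the smaller one is meant.

How it is judged:
On the way, in this order (a step that is already met when the one before it is completed fails the run):
1. The blue gauge stands upright on the bench beside the bolted module, along it and roughly midway along its length (within 30 mm) (horizontal distance between blue_gauge_center and fixed_module_center between 0.05 and 0.1 m and height (world z) of blue_gauge_center below 0.0575 m and angle between blue_gauge_center's own z axis and vertical below 0.08 rad and angle between the x axis of blue_gauge_center and the x axis of fixed_module_center, either way round below 0.25 rad and x of blue_gauge_center in the frame of fixed_module_center between -0.03 and 0.03 m), for 0.2 s.
2. With the blue gauge standing between them, the loose module is against gauge and rail: gap 20 mm within 2.5 mm, in line within 4 mm, parallel within 0.025 rad ((y of loose_module_center in the frame of fixed_module_center between 0.1125 and 0.1175 m or y of loose_module_center in the frame of fixed_module_center between -0.1175 and -0.1125 m) and x of loose_module_center in the frame of fixed_module_center between -0.004 and 0.004 m and angle between the x axis of loose_module_center and the x axis of fixed_module_center, either way round below 0.025 rad and angle between loose_module_center's own z axis and vertical below 0.05 rad and horizontal distance between blue_gauge_center and fixed_module_center below 0.068 m and horizontal distance between blue_gauge_center and loose_module_center below 0.068 m and height (world z) of blue_gauge_center below 0.0575 m), for 0.2 s.
At the end, for the whole second after the job is handed in: The loose module lies beside the bolted one with a 20 mm gap (within 2.5 mm), parallel within 0.025 rad, ends in line within 4 mm against the rail; the blue gauge stands upright in the tray again, and the orange one still does ((y of loose_module_center in the frame of fixed_module_center between 0.1125 and 0.1175 m or y of loose_module_center in the frame of fixed_module_center between -0.1175 and -0.1125 m) and x of loose_module_center in the frame of fixed_module_center between -0.004 and 0.004 m and angle between the x axis of loose_module_center and the x axis of fixed_module_center, either way round below 0.025 rad and angle between loose_module_center's own z axis and vertical below 0.05 rad and x of blue_gauge_center in the frame of gauge_tray between -0.03 and 0.03 m and y of blue_gauge_center in the frame of gauge_tray between -0.075 and 0.075 m and z of blue_gauge_center in the frame of gauge_tray between 0.05 and 0.068 m and angle between each of blue_gauge_center, orange_gauge_center's own z axis and vertical below 0.1 rad and x of orange_gauge_center in the frame of gauge_tray between -0.03 and 0.03 m and y of orange_gauge_center in the frame of gauge_tray between -0.075 and 0.075 m and z of orange_gauge_center in the frame of gauge_tray between 0.05 and 0.068 m); the robot touches nothing.
It fails at once if the loose module is lifted or tipped (height (world z) of loose_module_center above 0.034 m or angle between loose_module_center's own z axis and vertical above 0.25 rad).
It fails at once if the orange gauge is moved more than 25 mm (distance of orange_gauge_center from where it was at the start of the episode above 0.025 m).
It fails at once if the screwdriver or the bottle is moved more than 20 mm (distance of any of screwdriver, spray_bottle from where it was at the start of the episode above 0.02 m).
It also fails if it takes over 72 s, if anything falls off the work surface, if the arm or the gripper's body presses on something with over 40 N, if the wrist force passes 120 N, or if a joint passes its speed limit or range.

## Working session

There is one attempt and no reset: what is moved stays moved. The work goes in short steps, Python scripts to look and compute and a tool call to move; the robot and the scene stay as the last step left them, time stands still between calls to the robot, and variables do not carry over. Pictures are saved under pics/ and viewed, at most 10 in all, crops included, and the job is handed in when it is done.

Besides the shell and the picture viewer there is one more tool, called after "Call:" by a JSON object that holds its "name" and its "arguments", one argument or row to a line. carry_out: Moves the arm, as the interface text tells. Its arguments: {"type":"object","properties":{"targets":{"type":"array","items":{"type":"object","properties":{"hand":{"type":"number"},"x":{"type":"number"},"y":{"type":"number"},"z":{"type":"number"},"ax":{"type":"number"},"ay":{"type":"number"},"az":{"type":"number"}}}},"newtons":{"type":"number"}},"required":["targets"]}

```bash
mkdir -p pics; ls
cat > h.py <<'E'
import numpy as np,cv2
from scipy.spatial.transform import Rotation as R
from plant import read_state, read_camera, camera_params, robot
def rotm(p):
    r=np.array(p["rotation"],float)
    if r.shape==(3,3): return r
    return R.from_rotvec(r).as_matrix() if r.size==3 else R.from_quat(r).as_matrix()
def rays(p,uv):
    uv=np.asarray(uv,float).reshape(-1,2)
    d=np.c_[(uv[:,0]-p["cx"])/p["fx"],(uv[:,1]-p["cy"])/p["fy"]]
    s=d.copy()
    for _ in range(20): s=d/(1+p["k1"]*(s**2).sum(1))[:,None]
    return np.c_[s[:,0],-s[:,1],-np.ones(len(s))]
def onplane(p,uv,z):
    r=rays(p,uv)@rotm(p).T; c=np.array(p["position"])
    return c+r*((z-c[2])/r[:,2])[:,None]
def cloud(p,depth):
    v,u=np.mgrid[0:480,0:640]
    r=rays(p,np.c_[u.ravel(),v.ravel()])*depth.ravel()[:,None]
    return (r@rotm(p).T+np.array(p["position"])).reshape(480,640,3)
E
python3 - <<'E'
from h import *
for n in("top","side"):
    p=camera_params(n);im,d=read_camera(n);print(n,p)
    cv2.imwrite(f"pics/{n}0.png",im);np.savez(f"{n}0.npz",im=im,d=d)
print(read_state())
E
```

```text
pics
top {'fx': 456.72812588944475, 'fy': 456.72812588944475, 'cx': 313.7896943772358, 'cy': 240.0673385317808, 'k1': -0.013445328077696524, 'position': array([0.47553281, 0.0038929 , 1.13091257]), 'rotation': array([ 0.05361168, -0.04017978, -1.59520928])}
side {'fx': 540.8369151058668, 'fy': 540.8369151058668, 'cx': 323.952042976952, 'cy': 245.70107792013962, 'k1': 0.05451559586484492, 'position': array([-0.0417265 ,  0.69609804,  0.7695936 ]), 'rotation': array([ 0.41488862, -1.10666729, -2.18809889])}
{'t': 0.1, 'q': array([-1.27739510e+00,  1.31036780e-01,  1.48918366e+00, -1.53289001e-05,
        1.52299416e+00, -8.53817084e-02]), 'dq': array([-0.00160514, -0.0007006 , -0.00340321,  0.00043623, -0.00131865,
       -0.00130113]), 'joint_torque': array([ 2.09998805e-03, -5.61339605e+01, -4.93097377e+01,  7.71413161e-02,
        2.91301747e-02, -5.71913392e-05]), 'tool_pos': array([ 0.22184037, -0.55725336,  0.40381399]), 'orientation': array([-3.08383476e+00, -5.91137988e-01,  2.88285845e-04]), 'force': array([-0.38593647,  1.40624747, -0.0213518 ]), 'wrist_torque': array([ 0.00033336, -0.05642938,  0.03612431]), 'gripper_force': 0.0, 'opening': 0.09309584322244346}
```

View pics/top0.png

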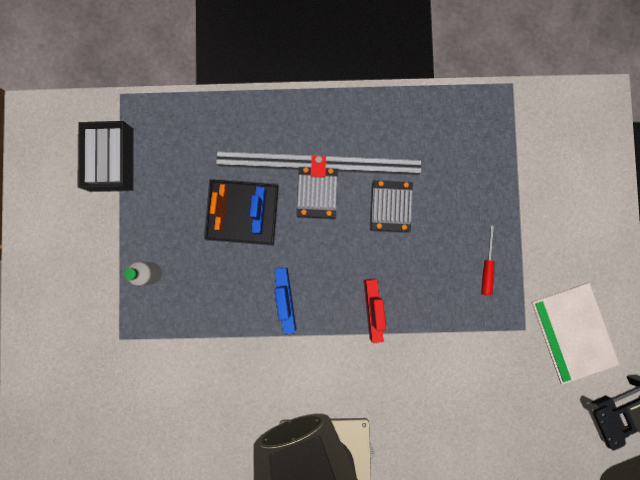

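View pics/side0.png

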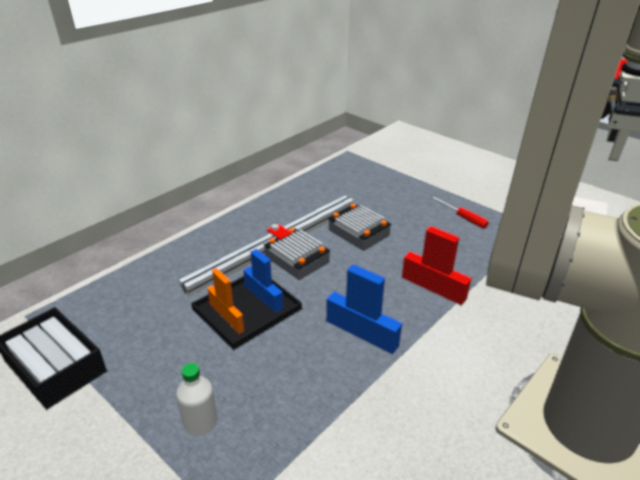

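The top view shows the fixed module at (317,193) with its red clamp and the loose module at (391,206), which is -y. The tray at (242,212) holds the orange gauge at (217,206) and the small blue one at (258,210). The bigger blue gauge (285,300) and the red one (375,310) are decoys. Next I measure with depth.

Run:
```python
from h import *
z=np.load("top0.npz");im,d=z["im"],z["d"];p=camera_params("top");C=cloud(p,d)
def rect(name,box,zl,zh,col=None):
    u0,v0,u1,v1=box;S=C[v0:v1,u0:u1].reshape(-1,3);I=im[v0:v1,u0:u1].reshape(-1,3).astype(int)
    m=(S[:,2]>zl)&(S[:,2]<zh)
    if col=="blue": m&=(I[:,0]>I[:,2]+60)
    if col=="or": m&=(I[:,2]>I[:,0]+60)
    q=S[m];r=cv2.minAreaRect(q[:,:2].astype(np.float32)*1000)
    print(name,m.sum(),"zmed",np.median(q[:,2]).round(4),"c",np.round(r[0],1),"size",np.round(r[1],1),"ang",round(r[2],2))
rect("fixed",(290,155,345,225),.035,.05)
rect("loose",(365,172,420,240),.035,.06)
rect("rail",(210,145,430,180),.022,.036)
rect("blue foot",(245,178,275,240),.035,.075,"blue")
rect("blue grip",(245,178,275,240),.09,.14,"blue")
rect("or foot",(205,178,232,240),.035,.075,"or")
rect("or grip",(205,178,232,240),.09,.14,"or")
rect("tray",(195,170,285,250),.012,.028)
rect("big blue",(265,255,305,345),.03,.08,"blue")
rect("big blue grip",(265,255,305,345),.085,.2,"blue")
rect("red",(355,270,395,350),.03,.2)
rect("driver",(475,220,505,300),.005,.06,"or")
rect("bottle",(115,255,160,290),.02,.2)
rect("clamp",(305,150,330,182),.05,.08)
print(C[300:330:10,440,2],C[190,200])
```

```text
fixed 1082 zmed 0.0433 c [668.7   2.1] size [ 95.7 144.1] ang 86.58
loose 1170 zmed 0.042 c [ 619.  -176.8] size [ 95.2 120.4] ang 85.55
rail 2513 zmed 0.0294 c [717.4  -1. ] size [500.9  59.8] ang 86.05
blue foot 259 zmed 0.0493 c [616.4 145.2] size [ 20.5 109.3] ang 83.17
blue grip 165 zmed 0.1142 c [616.2 145. ] size [16.2 49.3] ang 83.16
or foot 210 zmed 0.0495 c [625.4 236.4] size [ 13.3 108.2] ang 81.59
or grip 157 zmed 0.1136 c [625.2 236.9] size [13.3 49.6] ang 82.18
tray 684 zmed 0.019 c [616.2 190.7] size [170.8 150.6] ang 84.25
big blue 481 zmed 0.0618 c [400.   84.8] size [152.2  27.5] ang 6.94
big blue grip 357 zmed 0.1519 c [399.9  84.4] size [69.6 21.6] ang 7.23
red 902 zmed 0.0627 c [ 371.4 -124.1] size [144.2  27.6] ang 4.22
driver 353 zmed 0.0222 c [ 441.3 -408.4] size [27.3 84.1] ang 79.99
bottle 643 zmed 0.0877 c [471.9 413.3] size [48.4 52.7] ang 89.49
clamp 202 zmed 0.0518 c [717.   -1.4] size [34.6 49.8] ang 85.5
[-0.00062174 -0.0020047  -0.00169709] [ 0.67609224  0.29497906 -0.00150482]
```

```bash
cat >> h.py <<'E'
def tool():
    s=read_state();return np.array(s["tool_pos"]),R.from_rotvec(s["orientation"])
def go(x,y,z,yawdeg):
    """shift/turn (tool axes) to a world TCP pose pointing straight down, tool x at yaw"""
    P,Q=tool();T=R.from_euler("z",yawdeg,degrees=True)*R.from_euler("x",180,degrees=True)
    print("x y z",Q.inv().apply(np.array([x,y,z])-P).round(4),"a",(Q.inv()*T).as_rotvec().round(4))
def st():
    s=read_state();Q=R.from_rotvec(s["orientation"]);X=Q.as_matrix()
    print("t",round(s["t"],2),"pos",s["tool_pos"].round(4),"yaw",np.degrees(np.arctan2(X[1,0],X[0,0])).round(2),"tilt",np.degrees(np.arccos(-X[2,2])).round(2),"F",s["force"].round(1),"open",round(s["opening"],4),"grip",round(s["gripper_force"],1))
E
python3 - <<'E'
from h import *
P,Q=tool();p=camera_params("wrist")
print("cam in tool",Q.inv().apply(p["position"]-P).round(3),"\n",(Q.as_matrix().T@rotm(p)).round(3),p["fx"],p["cx"],p["cy"])
st();go(.58,-.03,.43,-4)
E
```

```text
cam in tool [0.081 0.001 0.02 ] 
 [[-0.     0.957  0.289]
 [ 1.    -0.     0.   ]
 [ 0.     0.289 -0.957]] 348.7947869746035 323.4051853646202 243.54071751908523
t 0.1 pos [ 0.2218 -0.5573  0.4038] yaw 21.7 tilt 0.09 F [-0.4  1.4 -0. ] open 0.0931 grip 0.0
x y z [ 0.5277 -0.3575 -0.0255] a [-1.600e-03  2.000e-04  4.486e-01]
```

Call:
{"name": "carry_out", "arguments": {
  "targets": [
    {"hand":50,"x":0.056,"y":-0.036,"z":-0.003,"az":0.05},
    {"hand":50,"x":0.11,"y":-0.07,"z":-0.006,"az":0.1},
    {"hand":50,"x":0.22,"y":-0.14,"z":-0.01,"az":0.25},
    {"hand":50,"x":0.33,"y":-0.21,"z":-0.02,"az":0.4},
    {"hand":50,"x":0.44,"y":-0.28,"z":-0.025,"az":0.448},
    {"hand":50,"x":0.583,"y":-0.378,"z":-0.025,"az":0.448},
    {"hand":50,"x":0.583,"y":-0.378,"z":-0.025,"az":0.448},
    {"hand":50,"x":0.583,"y":-0.378,"z":-0.025,"az":0.448}
  ],
  "newtons": 20
}}

```text
schema error: expected keys hand, x, y, z, ax, ay, az
```

```bash
python3 -c "
from h import *
st();go(.64,-.03,.43,-4)"
```

```text
t 0.1 pos [ 0.2218 -0.5573  0.4038] yaw 21.7 tilt 0.09 F [-0.4  1.4 -0. ] open 0.0931 grip 0.0
x y z [ 0.5835 -0.3353 -0.0256] a [-1.600e-03  2.000e-04  4.486e-01]
```

Call:
{"name": "carry_out", "arguments": {
  "targets": [
    {"hand":50,"x":0.1,"y":-0.06,"z":-0.01,"ax":0,"ay":0,"az":0.1},
    {"hand":50,"x":0.2,"y":-0.12,"z":-0.02,"ax":0,"ay":0,"az":0.25},
    {"hand":50,"x":0.3,"y":-0.18,"z":-0.025,"ax":0,"ay":0,"az":0.4},
    {"hand":50,"x":0.583,"y":-0.335,"z":-0.025,"ax":-0.0016,"ay":0,"az":0.448},
    {"hand":50,"x":0.583,"y":-0.335,"z":-0.025,"ax":-0.0016,"ay":0,"az":0.448},
    {"hand":50,"x":0.583,"y":-0.335,"z":-0.025,"ax":-0.0016,"ay":0,"az":0.448},
    {"hand":50,"x":0.583,"y":-0.335,"z":-0.025,"ax":-0.0016,"ay":0,"az":0.448},
    {"hand":50,"x":0.583,"y":-0.335,"z":-0.025,"ax":-0.0016,"ay":0,"az":0.448}
  ],
  "newtons": 20
}}

```text
t: 1.1
tool_pos: [0.532, -0.1636, 0.4258]
orientation: [3.138, -0.109, 0.0]
force: [0.1, -0.6, 0.8]
opening: 0.0465
gripper_force: 0.0
```

```bash
python3 -c "
from h import *
st();go(.64,-.03,.43,-4)"
```

```text
t 1.1 pos [ 0.532  -0.1636  0.4258] yaw -3.97 tilt 0.09 F [ 0.1 -0.6  0.8] open 0.0465 grip 0.0
x y z [ 0.0985 -0.1407 -0.0044] a [ 0.0016 -0.0001  0.0006]
```

Call:
{"name": "carry_out", "arguments": {
  "targets": [
    {"hand":50,"x":0.098,"y":-0.14,"z":-0.004,"ax":0,"ay":0,"az":0},
    {"hand":50,"x":0.098,"y":-0.14,"z":-0.004,"ax":0,"ay":0,"az":0},
    {"hand":50,"x":0.098,"y":-0.14,"z":-0.004,"ax":0,"ay":0,"az":0},
    {"hand":50,"x":0.098,"y":-0.14,"z":-0.004,"ax":0,"ay":0,"az":0},
    {"hand":50,"x":0.098,"y":-0.14,"z":-0.004,"ax":0,"ay":0,"az":0}
  ]
}}

```text
t: 1.72
tool_pos: [0.6384, -0.0327, 0.4291]
orientation: [3.138, -0.108, -0.002]
force: [0.1, 0.1, -0.4]
opening: 0.0467
gripper_force: 0.0
```

Run:
```python
from h import *
st();p=camera_params("wrist");im,d=read_camera("wrist");cv2.imwrite("pics/w1.png",im)
import pickle;pickle.dump((p,im,d),open("w1.pkl","wb"))
```

```text
t 1.73 pos [ 0.6384 -0.0327  0.4291] yaw -3.94 tilt 0.13 F [ 0.1  0.1 -0.4] open 0.0467 grip 0.0
```

View pics/w1.png

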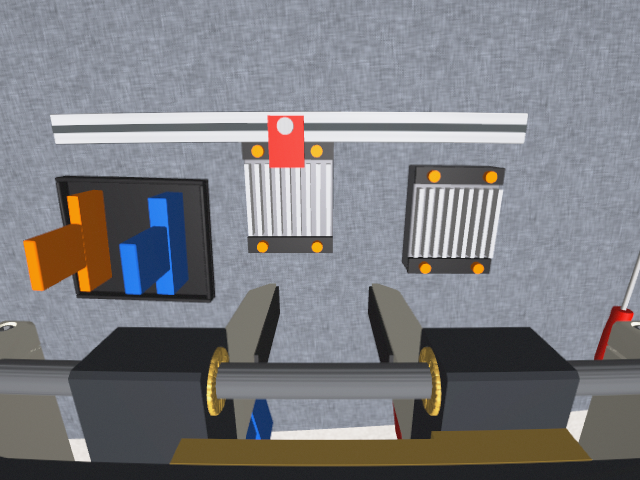

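The wrist view shows the fixed module's near edge at (248–333,252), the loose module spanning (405–503,165–273), and the blue gauge grip at (130,265). I fit these from the wrist depth.

Run:
```python
from h import *
import pickle
p,im,d=pickle.load(open("w1.pkl","rb"));C=cloud(p,d)
def rect(name,box,zl,zh,col=None):
    u0,v0,u1,v1=box;S=C[v0:v1,u0:u1].reshape(-1,3);I=im[v0:v1,u0:u1].reshape(-1,3).astype(int)
    m=(S[:,2]>zl)&(S[:,2]<zh)
    if col=="blue": m&=(I[:,0]>I[:,2]+60)
    if col=="or": m&=(I[:,2]>I[:,0]+60)
    q=S[m];r=cv2.minAreaRect(q[:,:2].astype(np.float32)*1000)
    print(name,m.sum(),"zmed",np.median(q[:,2]).round(4),"c",np.round(r[0],1),"size",np.round(r[1],1),"ang",round(r[2],2))
rect("fixed below clamp",(230,170,350,262),.038,.052)
rect("fixed",(230,144,350,262),.038,.050)
rect("loose",(395,155,515,282),.038,.06)
rect("rail",(40,105,540,150),.024,.036)
rect("blue grip",(115,190,195,300),.105,.14,"blue")
rect("blue foot",(115,190,195,300),.045,.055,"blue")
rect("tray",(50,170,220,305),.015,.025)
# pixel corners
print("fixed near corners",onplane(p,[(248,252),(333,252)],.045)*1000)
print("bench z",np.median(C[300:320,250:380,2]), C[60,300,2])
# edges of fixed top: side points per row
for v in (180,200,220,235):
    r=np.where(np.abs(C[v,230:350,2]-.045)<.012)[0]+230
    print(v,C[v,r.min()].round(4),C[v,r.max()].round(4))
```

```text
fixed below clamp 3556 zmed 0.0453 c [645.1   2.9] size [94.2 91.3] ang 85.94
fixed 4213 zmed 0.0452 c [658.    2.1] size [ 94.8 117. ] ang 86.02
loose 5297 zmed 0.0447 c [ 621.1 -176.9] size [ 95.3 120. ] ang 85.18
rail 13189 zmed 0.0307 c [730.3  -3. ] size [501.6  36.4] ang 86.07
blue grip 1146 zmed 0.1151 c [618.5 143.5] size [16.5 49.4] ang 83.9
blue foot 1234 zmed 0.0504 c [618.1 144.1] size [ 20.9 110.8] ang 83.26
tray 3229 zmed 0.0199 c [618.2 189.5] size [171.4 151.2] ang 83.92
fixed near corners [[605.08299907  51.45219528  45.        ]
 [598.60755289 -41.97605356  45.        ]]
bench z 0.0014996615252627632 -0.0007688516046169269
180 [0.6835 0.0442 0.0454] [ 0.6772 -0.0437  0.0451]
200 [0.6628 0.0457 0.0463] [ 0.6565 -0.0423  0.0458]
220 [0.6411 0.0466 0.0456] [ 0.6351 -0.0399  0.0458]
235 [0.6247 0.0474 0.0466] [ 0.6186 -0.0388  0.046 ]
```

```bash
python3 -c "
from h import *
st();go(.6182,.1438,.33,-6.4);go(.6182,.1438,.257,-6.4)"
```

```text
t 1.77 pos [ 0.6382 -0.0333  0.4295] yaw -4.0 tilt 0.11 F [-0.8  0.4  0.3] open 0.0466 grip 0.0
x y z [-0.0322 -0.1755  0.0991] a [0.0019 0.0005 0.0419]
x y z [-0.0322 -0.1756  0.1721] a [0.0019 0.0005 0.0419]
```

Call:
{"name": "carry_out", "arguments": {
  "targets": [
    {"hand":50,"x":-0.01,"y":-0.06,"z":0.02,"ax":0,"ay":0,"az":0.042},
    {"hand":50,"x":-0.02,"y":-0.12,"z":0.05,"ax":0,"ay":0,"az":0.042},
    {"hand":50,"x":-0.032,"y":-0.175,"z":0.075,"ax":0.0019,"ay":0,"az":0.042},
    {"hand":50,"x":-0.032,"y":-0.175,"z":0.1,"ax":0.0019,"ay":0,"az":0.042},
    {"hand":50,"x":-0.032,"y":-0.175,"z":0.1,"ax":0.0019,"ay":0,"az":0.042},
    {"hand":50,"x":-0.032,"y":-0.175,"z":0.1,"ax":0.0019,"ay":0,"az":0.042}
  ]
}}

```text
t: 2.52
tool_pos: [0.6192, 0.1426, 0.331]
orientation: [-3.136, 0.177, -0.003]
force: [-0.2, 1.0, 0.2]
opening: 0.0466
gripper_force: 0.0
```

Run:
```python
from h import *
st();go(.6182,.1438,.257,-6.4)
```

```text
t 2.52 pos [0.6192 0.1426 0.331 ] yaw -6.47 tilt 0.1 F [-0.2  1.   0.2] open 0.0466 grip 0.0
x y z [-0.0013 -0.0011  0.074 ] a [-0.0004 -0.0018 -0.0013]
```

Call:
{"name": "carry_out", "arguments": {
  "targets": [
    {"hand":50,"x":0,"y":0,"z":0.04,"ax":0,"ay":0,"az":0},
    {"hand":50,"x":0,"y":0,"z":0.073,"ax":0,"ay":0,"az":0},
    {"hand":50,"x":0,"y":0,"z":0.073,"ax":0,"ay":0,"az":0},
    {"hand":5,"x":0,"y":0,"z":0.073,"ax":0,"ay":0,"az":0},
    {"hand":5,"x":0,"y":0,"z":0.073,"ax":0,"ay":0,"az":0},
    {"hand":5,"x":0,"y":0,"z":0.073,"ax":0,"ay":0,"az":0},
    {"hand":5,"x":0,"y":0,"z":0.073,"ax":0,"ay":0,"az":0},
    {"hand":5,"x":0,"y":0,"z":0.073,"ax":0,"ay":0,"az":0}
  ],
  "newtons": 25
}}

```text
t: 3.52
tool_pos: [0.6193, 0.1442, 0.2577]
orientation: [-3.136, 0.174, -0.003]
force: [-1.6, -0.5, 5.3]
opening: 0.0161
gripper_force: 25.0
```

Run:
```python
from h import *
st()
```

```text
t 3.52 pos [0.6193 0.1442 0.2577] yaw -6.36 tilt 0.12 F [-1.6 -0.5  5.3] open 0.0161 grip 25.0
```

Call:
{"name": "carry_out", "arguments": {
  "targets": [
    {"hand":5,"x":0,"y":0,"z":-0.03,"ax":0,"ay":0,"az":0},
    {"hand":5,"x":0,"y":0,"z":-0.07,"ax":0,"ay":0,"az":0},
    {"hand":5,"x":0.01,"y":0.04,"z":-0.1,"ax":0,"ay":0,"az":-0.02},
    {"hand":5,"x":0.02,"y":0.09,"z":-0.1,"ax":0,"ay":0,"az":-0.042},
    {"hand":5,"x":0.04,"y":0.14,"z":-0.1,"ax":0,"ay":0,"az":-0.042},
    {"hand":5,"x":0.05,"y":0.18,"z":-0.1,"ax":0,"ay":0,"az":-0.042},
    {"hand":5,"x":0.059,"y":0.2,"z":-0.1,"ax":0,"ay":0,"az":-0.042},
    {"hand":5,"x":0.059,"y":0.2,"z":-0.1,"ax":0,"ay":0,"az":-0.042}
  ]
}}

```text
t: 4.53
tool_pos: [0.6554, -0.0623, 0.3559]
orientation: [-3.139, 0.112, 0.001]
force: [-0.9, 0.3, -2.1]
opening: 0.0157
gripper_force: 25.0
```

Run:
```python
from h import *
st();go(.6567,-.0601,.256,-3.95)
```

```text
t 4.53 pos [ 0.6554 -0.0623  0.3559] yaw -4.07 tilt 0.04 F [-0.9  0.3 -2.1] open 0.0157 grip 25.0
x y z [ 0.0012 -0.0022  0.0999] a [-0.0006  0.0004 -0.0021]
```

Call:
{"name": "carry_out", "arguments": {
  "targets": [
    {"hand":5,"x":0,"y":0,"z":0.05,"ax":0,"ay":0,"az":-0.002},
    {"hand":5,"x":0,"y":0,"z":0.08,"ax":0,"ay":0,"az":-0.002},
    {"hand":5,"x":0,"y":0,"z":0.098,"ax":0,"ay":0,"az":-0.002},
    {"hand":5,"x":0,"y":0,"z":0.102,"ax":0,"ay":0,"az":-0.002},
    {"hand":5,"x":0,"y":0,"z":0.102,"ax":0,"ay":0,"az":-0.002},
    {"hand":5,"x":0,"y":0,"z":0.102,"ax":0,"ay":0,"az":-0.002}
  ]
}}

```text
t: 5.28
tool_pos: [0.656, -0.0612, 0.2565]
orientation: [3.14, -0.105, 0.005]
force: [0.6, 0.2, -1.2]
opening: 0.0154
gripper_force: 25.0
```

Run:
```python
from h import *
st()
```

```text
t 5.28 pos [ 0.656  -0.0612  0.2565] yaw -3.85 tilt 0.19 F [ 0.6  0.2 -1.2] open 0.0154 grip 25.0
```

Call:
{"name": "carry_out", "arguments": {
  "targets": [
    {"hand":5,"x":0,"y":-0.001,"z":0.003,"ax":0,"ay":0,"az":0},
    {"hand":5,"x":0,"y":-0.003,"z":0.003,"ax":0,"ay":0,"az":0},
    {"hand":5,"x":0,"y":-0.004,"z":0.003,"ax":0,"ay":0,"az":0},
    {"hand":5,"x":0,"y":-0.004,"z":0.003,"ax":0,"ay":0,"az":0}
  ]
}}

```text
t: 5.78
tool_pos: [0.656, -0.0574, 0.2527]
orientation: [3.14, -0.106, 0.004]
force: [0.3, -1.1, 5.3]
opening: 0.0156
gripper_force: 25.0
```

Run:
```python
from h import *
st()
```

```text
t 5.78 pos [ 0.656  -0.0574  0.2527] yaw -3.85 tilt 0.14 F [ 0.3 -1.1  5.3] open 0.0156 grip 25.0
```

Call:
{"name": "carry_out", "arguments": {
  "targets": [
    {"hand":5,"x":0,"y":-0.001,"z":0,"ax":0,"ay":0,"az":0},
    {"hand":5,"x":0,"y":-0.002,"z":0,"ax":0,"ay":0,"az":0},
    {"hand":5,"x":0,"y":-0.002,"z":0,"ax":0,"ay":0,"az":0}
  ]
}}

```text
t: 6.15
tool_pos: [0.6562, -0.0556, 0.2527]
orientation: [3.139, -0.106, 0.004]
force: [1.2, -2.5, 6.3]
opening: 0.016
gripper_force: 25.0
```

Call:
{"name": "carry_out", "arguments": {
  "targets": [
    {"hand":5,"x":0,"y":-0.001,"z":0,"ax":0,"ay":0,"az":0},
    {"hand":5,"x":0,"y":-0.001,"z":0,"ax":0,"ay":0,"az":0}
  ]
}}

```text
t: 6.4
tool_pos: [0.6562, -0.0547, 0.2527]
orientation: [3.139, -0.106, 0.004]
force: [-0.0, -3.5, 6.6]
opening: 0.0156
gripper_force: 25.0
```

Call:
{"name": "carry_out", "arguments": {
  "targets": [
    {"hand":5,"x":0,"y":-0.001,"z":0,"ax":0,"ay":0,"az":0},
    {"hand":5,"x":0,"y":-0.001,"z":0,"ax":0,"ay":0,"az":0}
  ]
}}

```text
t: 6.65
tool_pos: [0.6562, -0.0544, 0.2527]
orientation: [3.138, -0.106, 0.004]
force: [-0.7, -5.9, 6.2]
opening: 0.0157
gripper_force: 25.0
```

Call:
{"name": "carry_out", "arguments": {
  "targets": [
    {"hand":40,"x":0,"y":0.001,"z":0,"ax":0,"ay":0,"az":0},
    {"hand":40,"x":0,"y":0.001,"z":0,"ax":0,"ay":0,"az":0},
    {"hand":40,"x":0,"y":0.001,"z":0,"ax":0,"ay":0,"az":0},
    {"hand":40,"x":0,"y":0.001,"z":-0.05,"ax":0,"ay":0,"az":0},
    {"hand":40,"x":0,"y":0.001,"z":-0.09,"ax":0,"ay":0,"az":0},
    {"hand":64.5,"x":-0.04,"y":0.04,"z":-0.09,"ax":0,"ay":0,"az":0},
    {"hand":64.5,"x":-0.08,"y":0.08,"z":-0.09,"ax":0,"ay":0,"az":0},
    {"hand":64.5,"x":-0.11,"y":0.12,"z":-0.09,"ax":0,"ay":0,"az":0}
  ]
}}

```text
t: 7.65
tool_pos: [0.5365, -0.1661, 0.3413]
orientation: [-3.139, 0.104, -0.0]
force: [-0.1, 0.1, -0.1]
opening: 0.059
gripper_force: 0.0
```

Run:
```python
from h import *
st();go(.5378,-.1707,.25,-3.95);go(.5378,-.1707,.198,-3.95)
im,d=read_camera("top");p=camera_params("top");C=cloud(p,d)
S=C[150:240,290:430].reshape(-1,3);I=im[150:240,290:430].reshape(-1,3).astype(int)
m=(I[:,0]>I[:,2]+60)&(S[:,2]>.03);q=S[m]
for a,b in((.03,.06),(.09,.13)):
    k=(q[:,2]>a)&(q[:,2]<b)
    if k.sum()>5: print(k.sum(),np.median(q[k,2]),cv2.minAreaRect(q[k,:2].astype(np.float32)*1000))
cv2.imwrite("pics/t2.png",cv2.resize(im[130:290,190:450],None,fx=3,fy=3))
```

```text
t 7.65 pos [ 0.5365 -0.1661  0.3413] yaw -3.81 tilt 0.03 F [-0.1  0.1 -0.1] open 0.059 grip 0.0
x y z [0.0016 0.0046 0.0913] a [-0.0005 -0.0002  0.0025]
x y z [0.0016 0.0046 0.1433] a [-0.0005 -0.0002  0.0025]
199 0.044397876474914666 ((653.3997192382812, -54.43067169189453), (19.603580474853516, 110.292236328125), 86.78660583496094)
153 0.10927291181991317 ((653.1378173828125, -54.28612518310547), (15.508177757263184, 49.777992248535156), 87.07208251953125)
```

View pics/t2.png

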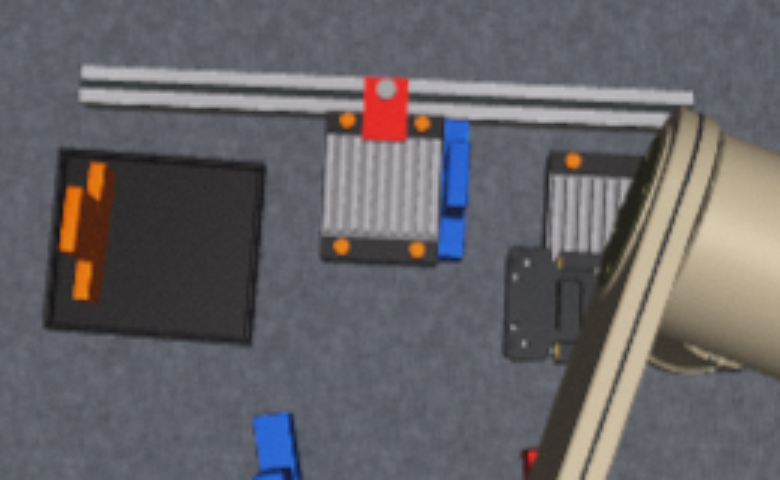

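The blue gauge stands flush beside the fixed module (crop x 440–468, y 120–258), yaw -3.1° by top depth. Now I lower to push the module in +x.

Call:
{"name": "carry_out", "arguments": {
  "targets": [
    {"hand":64.5,"x":0.002,"y":0.005,"z":0.05,"ax":0,"ay":0,"az":0.0025},
    {"hand":64.5,"x":0.002,"y":0.005,"z":0.1,"ax":0,"ay":0,"az":0.0025},
    {"hand":64.5,"x":0.002,"y":0.005,"z":0.143,"ax":0,"ay":0,"az":0.0025},
    {"hand":64.5,"x":0.002,"y":0.005,"z":0.143,"ax":0,"ay":0,"az":0.0025},
    {"hand":64.5,"x":0.007,"y":0.005,"z":0.143,"ax":0,"ay":0,"az":0.0025},
    {"hand":64.5,"x":0.012,"y":0.005,"z":0.143,"ax":0,"ay":0,"az":0.0025},
    {"hand":64.5,"x":0.017,"y":0.005,"z":0.143,"ax":0,"ay":0,"az":0.0025},
    {"hand":64.5,"x":0.022,"y":0.005,"z":0.143,"ax":0,"ay":0,"az":0.0025}
  ]
}}

```text
t: 8.7
tool_pos: [0.5601, -0.1722, 0.1999]
orientation: [3.139, -0.109, 0.001]
force: [-5.8, 0.8, 4.1]
opening: 0.06
gripper_force: 2.8
```

Run:
```python
from h import *
st()
```

```text
t 8.7 pos [ 0.5601 -0.1722  0.1999] yaw -3.99 tilt 0.04 F [-5.8  0.8  4.1] open 0.06 grip 2.8
```

Call:
{"name": "carry_out", "arguments": {
  "targets": [
    {"hand":64.5,"x":0.003,"y":0,"z":0,"ax":0,"ay":0,"az":0},
    {"hand":64.5,"x":0.006,"y":0,"z":0,"ax":0,"ay":0,"az":0},
    {"hand":64.5,"x":0.009,"y":0,"z":0,"ax":0,"ay":0,"az":0},
    {"hand":64.5,"x":0.012,"y":0,"z":0,"ax":0,"ay":0,"az":0},
    {"hand":64.5,"x":0.014,"y":0,"z":0,"ax":0,"ay":0,"az":0}
  ]
}}

```text
t: 9.32
tool_pos: [0.5739, -0.1731, 0.1995]
orientation: [-3.14, 0.109, -0.001]
force: [-7.0, 0.6, 4.6]
opening: 0.0597
gripper_force: 2.9
```

Call:
{"name": "carry_out", "arguments": {
  "targets": [
    {"hand":64.5,"x":0.002,"y":0,"z":0,"ax":0,"ay":0,"az":0},
    {"hand":64.5,"x":0.003,"y":0,"z":0,"ax":0,"ay":0,"az":0}
  ]
}}

```text
t: 9.57
tool_pos: [0.5768, -0.1733, 0.1995]
orientation: [-3.14, 0.109, -0.0]
force: [-10.2, 0.6, 8.7]
opening: 0.0598
gripper_force: 5.1
```

Call:
{"name": "carry_out", "arguments": {
  "targets": [
    {"hand":64.5,"x":0.002,"y":0,"z":0,"ax":0,"ay":0,"az":0},
    {"hand":64.5,"x":0.002,"y":0,"z":0,"ax":0,"ay":0,"az":0}
  ]
}}

```text
t: 9.82
tool_pos: [0.5775, -0.1734, 0.1992]
orientation: [-3.139, 0.109, 0.007]
force: [-16.8, 1.4, 13.0]
opening: 0.0605
gripper_force: 8.5
```

Run:
```python
from h import *
st();print(read_state()["q"].round(2));go(.6426,-.252,.30,86.05);go(.6426,-.252,.30,-93.95)
```

```text
t 9.82 pos [ 0.5775 -0.1734  0.1992] yaw -3.99 tilt 0.25 F [-16.8   1.4  13. ] open 0.0605 grip 8.5
[-0.38  0.33  1.65 -0.    1.17  1.26]
x y z [ 0.07    0.0738 -0.1012] a [-0.0037  0.003  -1.5715]
x y z [ 0.07    0.0738 -0.1012] a [0.003  0.0037 1.5701]
```

Call:
{"name": "carry_out", "arguments": {
  "targets": [
    {"hand":64.5,"x":-0.02,"y":0,"z":-0.01,"ax":0,"ay":0,"az":0},
    {"hand":64.5,"x":-0.03,"y":0,"z":-0.06,"ax":0,"ay":0,"az":0},
    {"hand":64.5,"x":-0.02,"y":0.01,"z":-0.1,"ax":0,"ay":0,"az":-0.18},
    {"hand":64.5,"x":0,"y":0.03,"z":-0.1,"ax":0,"ay":0,"az":-0.36},
    {"hand":64.5,"x":0.02,"y":0.05,"z":-0.1,"ax":0,"ay":0,"az":-0.54},
    {"hand":64.5,"x":0.04,"y":0.07,"z":-0.1,"ax":0,"ay":0,"az":-0.72},
    {"hand":64.5,"x":0.06,"y":0.074,"z":-0.1,"ax":0,"ay":0,"az":-0.9},
    {"hand":64.5,"x":0.07,"y":0.074,"z":-0.1,"ax":0,"ay":0,"az":-1.08}
  ]
}}

```text
t: 10.82
tool_pos: [0.6445, -0.2528, 0.2995]
orientation: [2.744, 1.527, 0.003]
force: [0.2, -0.1, -0.0]
opening: 0.0597
gripper_force: 0.0
```

Run:
```python
from h import *
st();go(.6426,-.255,.30,86.05)
```

```text
t 10.82 pos [ 0.6445 -0.2528  0.2995] yaw 58.2 tilt 0.16 F [ 0.2 -0.1 -0. ] open 0.0597 grip 0.0
x y z [-0.0029 -0.0004 -0.0006] a [ 2.800e-03 -4.000e-04 -4.861e-01]
```

Call:
{"name": "carry_out", "arguments": {
  "targets": [
    {"hand":64.5,"x":-0.003,"y":0,"z":0,"ax":0,"ay":0,"az":-0.17},
    {"hand":64.5,"x":-0.003,"y":0,"z":0,"ax":0,"ay":0,"az":-0.34},
    {"hand":64.5,"x":-0.003,"y":0,"z":0,"ax":0.0028,"ay":0,"az":-0.486},
    {"hand":64.5,"x":-0.003,"y":0,"z":0,"ax":0.0028,"ay":0,"az":-0.486},
    {"hand":64.5,"x":-0.003,"y":0,"z":0,"ax":0.0028,"ay":0,"az":-0.486}
  ]
}}

```text
t: 11.45
tool_pos: [0.6419, -0.2546, 0.299]
orientation: [-2.305, -2.133, 0.001]
force: [0.0, 0.2, -0.7]
opening: 0.0601
gripper_force: 0.0
```

```bash
cat >> h.py <<'E'
import pickle
def wrist(name):
    p=camera_params("wrist");im,d=read_camera("wrist");cv2.imwrite(f"pics/{name}.png",im)
    pickle.dump((p,im,d),open(name+".pkl","wb"));return p,im,cloud(p,d)
E
python3 - <<'E'
from h import *
st();go(.6426,-.255,.198,86.05)
p,im,C=wrist("w2")
E
```

```text
t 11.45 pos [ 0.6419 -0.2546  0.299 ] yaw 85.55 tilt 0.08 F [ 0.   0.2 -0.7] open 0.0601 grip 0.0
x y z [-0.0004  0.0008  0.101 ] a [-0.0013 -0.0007 -0.0087]
```

View pics/w2.png

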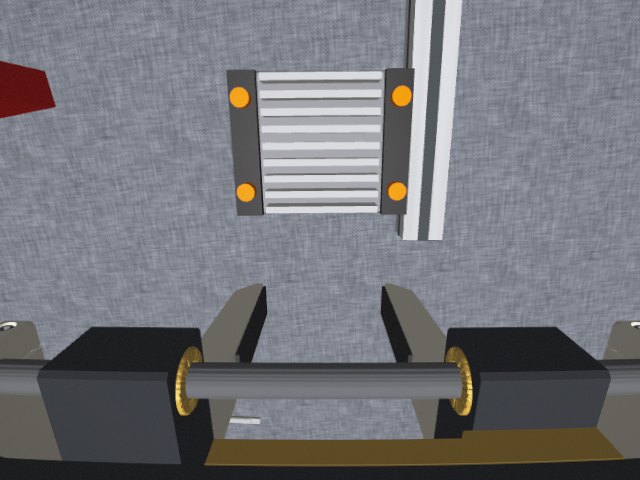

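The module lies flat along the rail (its far edge at column 412, running parallel), and the fingers are clear of its near face (row 213). I descend and push +y.

Call:
{"name": "carry_out", "arguments": {
  "targets": [
    {"hand":64.5,"x":0,"y":0,"z":0.05,"ax":0,"ay":0,"az":-0.0087},
    {"hand":64.5,"x":0,"y":0,"z":0.1,"ax":0,"ay":0,"az":-0.0087},
    {"hand":64.5,"x":0,"y":0,"z":0.1,"ax":0,"ay":0,"az":-0.0087},
    {"hand":64.5,"x":0.006,"y":0,"z":0.1,"ax":0,"ay":0,"az":-0.0087},
    {"hand":64.5,"x":0.012,"y":0,"z":0.1,"ax":0,"ay":0,"az":-0.0087},
    {"hand":64.5,"x":0.018,"y":0,"z":0.1,"ax":0,"ay":0,"az":-0.0087},
    {"hand":64.5,"x":0.023,"y":0,"z":0.1,"ax":0,"ay":0,"az":-0.0087},
    {"hand":64.5,"x":0.028,"y":0,"z":0.1,"ax":0,"ay":0,"az":-0.0087}
  ]
}}

```text
t: 12.5
tool_pos: [0.6442, -0.2274, 0.2006]
orientation: [2.292, 2.146, -0.001]
force: [-0.4, -5.8, 5.6]
opening: 0.0599
gripper_force: 3.0
```

Run:
```python
from h import *
st();a=np.radians(86.05)
P,_=tool();print("local y of tcp",((P[:2]-[.660,.0025])@[-np.cos(np.radians(93.95)),np.sin(np.radians(93.95))]))
```

```text
t 12.5 pos [ 0.6442 -0.2274  0.2006] yaw 86.21 tilt 0.11 F [-0.4 -5.8  5.6] open 0.0599 grip 3.0
local y of tcp -0.23045907356945153
```

Call:
{"name": "carry_out", "arguments": {
  "targets": [
    {"hand":64.5,"x":0.006,"y":0,"z":0,"ax":0,"ay":0,"az":0},
    {"hand":64.5,"x":0.012,"y":0,"z":0,"ax":0,"ay":0,"az":0},
    {"hand":64.5,"x":0.018,"y":0,"z":0,"ax":0,"ay":0,"az":0},
    {"hand":64.5,"x":0.024,"y":0,"z":0,"ax":0,"ay":0,"az":0},
    {"hand":64.5,"x":0.03,"y":0,"z":0,"ax":0,"ay":0,"az":0},
    {"hand":64.5,"x":0.036,"y":0,"z":0,"ax":0,"ay":0,"az":0},
    {"hand":64.5,"x":0.042,"y":0,"z":0,"ax":0,"ay":0,"az":0},
    {"hand":64.5,"x":0.046,"y":0,"z":0,"ax":0,"ay":0,"az":0}
  ]
}}

```text
t: 13.5
tool_pos: [0.6472, -0.1814, 0.2004]
orientation: [2.293, 2.146, -0.001]
force: [-1.0, -5.3, 5.1]
opening: 0.0601
gripper_force: 2.9
```

Call:
{"name": "carry_out", "arguments": {
  "targets": [
    {"hand":64.5,"x":0.003,"y":0,"z":0,"ax":0,"ay":0,"az":0},
    {"hand":64.5,"x":0.005,"y":0,"z":0,"ax":0,"ay":0,"az":0},
    {"hand":64.5,"x":0.006,"y":0,"z":0,"ax":0,"ay":0,"az":0}
  ]
}}

```text
t: 13.88
tool_pos: [0.6475, -0.1756, 0.2003]
orientation: [2.293, 2.146, -0.001]
force: [-0.6, -6.1, 3.6]
opening: 0.0604
gripper_force: 2.9
```

Run:
```python
from h import *
st()
P,_=tool();print("local y of tcp",((P[:2]-[.660,.0025])@[-np.cos(np.radians(93.95)),np.sin(np.radians(93.95))]))
```

```text
t 13.88 pos [ 0.6475 -0.1756  0.2003] yaw 86.21 tilt 0.08 F [-0.6 -6.1  3.6] open 0.0604 grip 2.9
local y of tcp -0.1784985185279942
```

Now I creep in until contact with the gauge.

Call:
{"name": "carry_out", "arguments": {
  "targets": [
    {"hand":64.5,"x":0.002,"y":0,"z":0,"ax":0,"ay":0,"az":0},
    {"hand":64.5,"x":0.003,"y":0,"z":0,"ax":0,"ay":0,"az":0}
  ]
}}

```text
t: 14.12
tool_pos: [0.6477, -0.1726, 0.2004]
orientation: [2.293, 2.146, -0.001]
force: [-1.0, -5.7, 4.2]
opening: 0.0599
gripper_force: 2.9
```

Call:
{"name": "carry_out", "arguments": {
  "targets": [
    {"hand":64.5,"x":0.001,"y":0,"z":0,"ax":0,"ay":0,"az":0},
    {"hand":64.5,"x":0.002,"y":0,"z":0,"ax":0,"ay":0,"az":0}
  ]
}}

```text
t: 14.38
tool_pos: [0.6479, -0.1707, 0.2003]
orientation: [2.293, 2.146, -0.001]
force: [-0.7, -6.0, 4.5]
opening: 0.0598
gripper_force: 2.8
```

Call:
{"name": "carry_out", "arguments": {
  "targets": [
    {"hand":64.5,"x":0.001,"y":0,"z":0,"ax":0,"ay":0,"az":0},
    {"hand":64.5,"x":0.001,"y":0,"z":0,"ax":0,"ay":0,"az":0}
  ]
}}

```text
t: 14.62
tool_pos: [0.6479, -0.1696, 0.2003]
orientation: [2.293, 2.146, -0.001]
force: [0.2, -5.7, 3.5]
opening: 0.0596
gripper_force: 2.6
```

Call:
{"name": "carry_out", "arguments": {
  "targets": [
    {"hand":64.5,"x":0.001,"y":0,"z":0,"ax":0,"ay":0,"az":0},
    {"hand":64.5,"x":0.002,"y":0,"z":0,"ax":0,"ay":0,"az":0}
  ]
}}

```text
t: 14.88
tool_pos: [0.648, -0.1683, 0.2003]
orientation: [2.292, 2.145, -0.002]
force: [-1.2, -11.7, 3.5]
opening: 0.0596
gripper_force: 5.7
```

Call:
{"name": "carry_out", "arguments": {
  "targets": [
    {"hand":64.5,"x":0.001,"y":0,"z":0,"ax":0,"ay":0,"az":0},
    {"hand":64.5,"x":0.001,"y":0,"z":0,"ax":0,"ay":0,"az":0}
  ]
}}

```text
t: 15.12
tool_pos: [0.6479, -0.1681, 0.2003]
orientation: [2.293, 2.144, -0.004]
force: [-1.0, -13.6, 2.8]
opening: 0.0597
gripper_force: 6.3
```

Call:
{"name": "carry_out", "arguments": {
  "targets": [
    {"hand":64.5,"x":0.001,"y":0,"z":0,"ax":0,"ay":0,"az":0},
    {"hand":64.5,"x":0.001,"y":0,"z":0,"ax":0,"ay":0,"az":0}
  ]
}}

```text
t: 15.38
tool_pos: [0.6478, -0.1679, 0.2003]
orientation: [2.293, 2.143, -0.005]
force: [-1.9, -15.3, 2.4]
opening: 0.0602
gripper_force: 8.0
```

Run:
```python
from h import *
st();wrist("w3")
```

```text
t 15.38 pos [ 0.6478 -0.1679  0.2003] yaw 86.12 tilt 0.27 F [ -1.9 -15.3   2.4] open 0.0602 grip 8.0
```

View pics/w3.png

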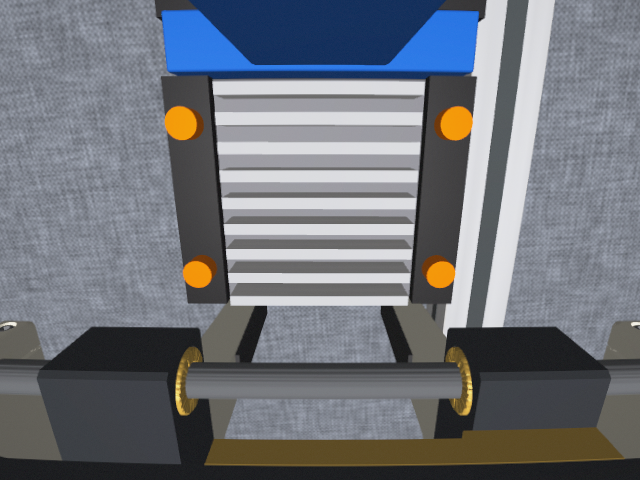

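The module is butted against the gauge (edge at row ~76) and the rail. I retreat, rise and check the squareness.

Call:
{"name": "carry_out", "arguments": {
  "targets": [
    {"hand":64.5,"x":-0.015,"y":0,"z":0,"ax":0,"ay":0,"az":0},
    {"hand":64.5,"x":-0.02,"y":0,"z":-0.05,"ax":0,"ay":0,"az":0},
    {"hand":64.5,"x":-0.01,"y":0,"z":-0.1,"ax":0,"ay":0,"az":0.17},
    {"hand":64.5,"x":0.02,"y":0,"z":-0.15,"ax":0,"ay":0,"az":0.35},
    {"hand":64.5,"x":0.05,"y":0,"z":-0.2,"ax":0,"ay":0,"az":0.53},
    {"hand":64.5,"x":0.08,"y":0,"z":-0.23,"ax":0,"ay":0,"az":0.71},
    {"hand":64.5,"x":0.09,"y":0,"z":-0.23,"ax":0,"ay":0,"az":0.89},
    {"hand":64.5,"x":0.09,"y":0,"z":-0.23,"ax":0,"ay":0,"az":1.07}
  ]
}}

```text
t: 16.42
tool_pos: [0.6541, -0.0738, 0.4295]
orientation: [-3.067, -0.672, 0.001]
force: [-0.6, 0.2, -1.1]
opening: 0.0601
gripper_force: 0.0
```

Run:
```python
from h import *
st();go(.65,-.08,.40,-3.95)
```

```text
t 16.43 pos [ 0.6541 -0.0738  0.4295] yaw 24.7 tilt 0.12 F [-0.6  0.2 -1.1] open 0.0601 grip 0.0
x y z [-0.0063  0.004   0.0295] a [-0.0019  0.0008  0.5001]
```

Call:
{"name": "carry_out", "arguments": {
  "targets": [
    {"hand":40,"x":-0.006,"y":0.004,"z":0.015,"ax":0,"ay":0,"az":0.17},
    {"hand":40,"x":-0.006,"y":0.004,"z":0.03,"ax":0,"ay":0,"az":0.34},
    {"hand":40,"x":-0.006,"y":0.004,"z":0.03,"ax":-0.0019,"ay":0.0008,"az":0.5},
    {"hand":40,"x":-0.006,"y":0.004,"z":0.03,"ax":-0.0019,"ay":0.0008,"az":0.5},
    {"hand":40,"x":-0.006,"y":0.004,"z":0.03,"ax":-0.0019,"ay":0.0008,"az":0.5}
  ]
}}

```text
t: 17.05
tool_pos: [0.6502, -0.0812, 0.399]
orientation: [3.14, -0.096, -0.001]
force: [-0.2, -0.0, 0.6]
opening: 0.0373
gripper_force: 0.0
```

```bash
cat > meas.py <<'E'
from h import *
def meas(name):
    st();p,im,C=wrist(name)
    S=C[:330].reshape(-1,3);I=im[:330].reshape(-1,3).astype(int)
    blue=(I[:,0]>I[:,2]+60)
    th=np.radians(-3.95);ex=np.array([np.cos(th),np.sin(th)]);ey=np.array([-ex[1],ex[0]])
    L=(S[:,:2]-[.660,.0025]);lx,ly=L@ex*1000,L@ey*1000
    mod=(S[:,2]>.038)&(S[:,2]<.052)&~blue
    def r(n,m):
        q=np.c_[lx[m],ly[m]].astype(np.float32);a=cv2.minAreaRect(q);print(n,m.sum(),np.round(a[0],1),np.round(a[1],1),round(a[2],2))
    r("fixed(near)",mod&(ly>-55)&(ly<70)&(lx<25)&(lx>-90))
    r("loose",mod&(ly<-60)&(ly>-185)&(abs(lx)<90))
    r("gauge foot",blue&(S[:,2]>.038)&(S[:,2]<.052)&(abs(lx)<90))
    r("gauge grip",blue&(S[:,2]>.1)&(S[:,2]<.125)&(abs(lx)<90))
    # near edge lines
    for n,a,b in(("fixed",-40,40),("loose",-155,-78)):
        for w in np.linspace(a,b,5):
            k=mod&(abs(ly-w)<3)&(lx<30)&(lx>-90)
            if k.sum(): print(n,"near edge at",round(w),lx[k].min().round(1))
E
python3 -c "
from meas import *
meas('w4')"
```

```text
t 17.05 pos [ 0.6502 -0.0812  0.399 ] yaw -3.5 tilt 0.05 F [-0.2 -0.   0.6] open 0.0373 grip 0.0
fixed(near) 3952 [-17.6  -0.3] [85.4 93.5] 0.51
loose 4893 [  -1.6 -116. ] [ 94.8 119.9] 89.68
gauge foot 1039 [ -1.3 -58.2] [ 19.9 110.3] 89.86
gauge grip 1237 [ -1.  -58.3] [50.1 16.1] 0.02
fixed near edge at -40 -59.9
fixed near edge at -20 -58.9
fixed near edge at 0 -60.3
fixed near edge at 20 -59.2
fixed near edge at 40 -60.6
loose near edge at -155 -61.0
loose near edge at -136 -61.3
loose near edge at -116 -61.6
loose near edge at -97 -60.4
loose near edge at -78 -59.6
```

View pics/w4.png

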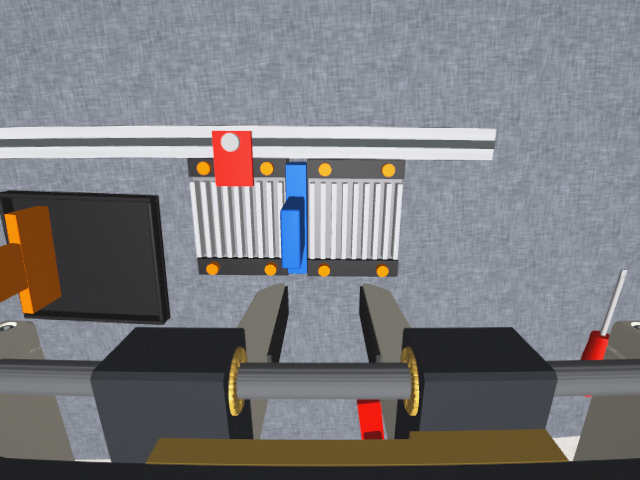

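Measured: the loose module sits at local y -115.7 relative to the fixed one, ends in line within 1.5 mm, angle 0.3°. The gauge is between them and flush. Now I regrasp at the recorded release pose.

Run:
```python
from h import *
st();go(.6555,-.0545,.31,-3.95);go(.6555,-.0545,.2535,-3.95)
```

```text
t 17.1 pos [ 0.6502 -0.0813  0.399 ] yaw -3.54 tilt 0.04 F [0.2 0.3 0.1] open 0.0373 grip 0.0
x y z [ 0.0036 -0.0271  0.089 ] a [0.0005 0.0005 0.0071]
x y z [ 0.0037 -0.0271  0.1455] a [0.0005 0.0005 0.0071]
```

Call:
{"name": "carry_out", "arguments": {
  "targets": [
    {"hand":40,"x":0.002,"y":-0.015,"z":0.02,"ax":0,"ay":0,"az":0.007},
    {"hand":40,"x":0.0036,"y":-0.027,"z":0.06,"ax":0,"ay":0,"az":0.007},
    {"hand":40,"x":0.0036,"y":-0.027,"z":0.085,"ax":0,"ay":0,"az":0.007},
    {"hand":40,"x":0.0036,"y":-0.027,"z":0.085,"ax":0,"ay":0,"az":0.007},
    {"hand":40,"x":0.0036,"y":-0.027,"z":0.085,"ax":0,"ay":0,"az":0.007}
  ]
}}

```text
t: 17.73
tool_pos: [0.6557, -0.0543, 0.3142]
orientation: [3.139, -0.112, -0.001]
force: [0.7, 0.1, -0.1]
opening: 0.0375
gripper_force: 0.0
```

Run:
```python
from h import *
st();go(.6555,-.0545,.2535,-3.95)
```

```text
t 17.73 pos [ 0.6557 -0.0543  0.3142] yaw -4.09 tilt 0.04 F [ 0.7  0.1 -0.1] open 0.0375 grip 0.0
x y z [-0.0002  0.0002  0.0607] a [ 0.0005  0.0004 -0.0025]
```

Call:
{"name": "carry_out", "arguments": {
  "targets": [
    {"hand":40,"x":0,"y":0,"z":0.03,"ax":0,"ay":0,"az":-0.0025},
    {"hand":40,"x":0,"y":0,"z":0.059,"ax":0,"ay":0,"az":-0.0025},
    {"hand":40,"x":0,"y":0,"z":0.059,"ax":0,"ay":0,"az":-0.0025},
    {"hand":40,"x":0,"y":0,"z":0.059,"ax":0,"ay":0,"az":-0.0025},
    {"hand":40,"x":0,"y":0,"z":0.059,"ax":0,"ay":0,"az":-0.0025}
  ]
}}

```text
t: 18.35
tool_pos: [0.6563, -0.0548, 0.2571]
orientation: [3.139, -0.109, 0.004]
force: [0.1, -0.1, 0.5]
opening: 0.0371
gripper_force: 0.0
```

Run:
```python
from h import *
st();go(.6555,-.0545,.2535,-3.95)
```

```text
t 18.35 pos [ 0.6563 -0.0548  0.2571] yaw -3.98 tilt 0.15 F [ 0.1 -0.1  0.5] open 0.0371 grip 0.0
x y z [-0.0008 -0.0003  0.0036] a [ 0.0009 -0.0026 -0.0006]
```

Well aligned. I close gently.

Call:
{"name": "carry_out", "arguments": {
  "targets": [
    {"hand":5,"x":0,"y":0,"z":0,"ax":0,"ay":0,"az":0},
    {"hand":5,"x":0,"y":0,"z":0,"ax":0,"ay":0,"az":0},
    {"hand":5,"x":0,"y":0,"z":0,"ax":0,"ay":0,"az":0},
    {"hand":5,"x":0,"y":0,"z":0,"ax":0,"ay":0,"az":0}
  ],
  "newtons": 12
}}

```text
t: 18.85
tool_pos: [0.6554, -0.0547, 0.2549]
orientation: [3.139, -0.109, -0.001]
force: [0.0, -0.9, 2.9]
opening: 0.0162
gripper_force: 12.0
```

Run:
```python
from h import *
st()
```

```text
t 18.85 pos [ 0.6554 -0.0547  0.2549] yaw -3.98 tilt 0.06 F [ 0.  -0.9  2.9] open 0.0162 grip 12.0
```

Call:
{"name": "carry_out", "arguments": {
  "targets": [
    {"hand":5,"x":0,"y":0,"z":-0.008,"ax":0,"ay":0,"az":0},
    {"hand":5,"x":0,"y":0,"z":-0.018,"ax":0,"ay":0,"az":0},
    {"hand":5,"x":0,"y":0,"z":-0.03,"ax":0,"ay":0,"az":0},
    {"hand":5,"x":0,"y":0,"z":-0.042,"ax":0,"ay":0,"az":0},
    {"hand":5,"x":0,"y":0,"z":-0.056,"ax":0,"ay":0,"az":0},
    {"hand":5,"x":0,"y":0,"z":-0.075,"ax":0,"ay":0,"az":0},
    {"hand":5,"x":0,"y":0,"z":-0.11,"ax":0,"ay":0,"az":0},
    {"hand":5,"x":0,"y":0,"z":-0.125,"ax":0,"ay":0,"az":0}
  ],
  "newtons": 20
}}

```text
t: 19.85
tool_pos: [0.6561, -0.0546, 0.3834]
orientation: [3.139, -0.109, 0.005]
force: [0.3, 0.1, -1.8]
opening: 0.0157
gripper_force: 20.0
```

Run:
```python
from h import *
st();go(.6193,.1442,.38,-6.2)
```

```text
t 19.85 pos [ 0.6561 -0.0546  0.3834] yaw -3.98 tilt 0.21 F [ 0.3  0.1 -1.8] open 0.0157 grip 20.0
x y z [-0.0505 -0.1958  0.003 ] a [ 0.0009 -0.0035  0.0388]
```

Call:
{"name": "carry_out", "arguments": {
  "targets": [
    {"hand":5,"x":-0.01,"y":-0.04,"z":0,"ax":0,"ay":0,"az":0.01},
    {"hand":5,"x":-0.022,"y":-0.09,"z":0,"ax":0,"ay":0,"az":0.02},
    {"hand":5,"x":-0.035,"y":-0.14,"z":0,"ax":0,"ay":0,"az":0.038},
    {"hand":5,"x":-0.045,"y":-0.18,"z":0,"ax":0,"ay":0,"az":0.038},
    {"hand":5,"x":-0.05,"y":-0.196,"z":0.02,"ax":0,"ay":-0.002,"az":0.038},
    {"hand":5,"x":-0.05,"y":-0.196,"z":0.06,"ax":0,"ay":-0.002,"az":0.038},
    {"hand":5,"x":-0.05,"y":-0.196,"z":0.1,"ax":0,"ay":-0.002,"az":0.038},
    {"hand":5,"x":-0.05,"y":-0.196,"z":0.1,"ax":0,"ay":-0.002,"az":0.038}
  ]
}}

```text
t: 20.85
tool_pos: [0.617, 0.1433, 0.2739]
orientation: [3.134, -0.169, -0.02]
force: [-1.7, 0.8, -2.0]
opening: 0.016
gripper_force: 20.0
```

Run:
```python
from h import *
st();go(.6193,.1442,.26,-6.2)
```

```text
t 20.85 pos [0.617  0.1433 0.2739] yaw -6.19 tilt 0.74 F [-1.7  0.8 -2. ] open 0.016 grip 20.0
x y z [ 0.0024 -0.0011  0.0139] a [0.0035 0.0125 0.0002]
```

Call:
{"name": "carry_out", "arguments": {
  "targets": [
    {"hand":5,"x":0.002,"y":-0.001,"z":0,"ax":0,"ay":0,"az":0},
    {"hand":5,"x":0.002,"y":-0.001,"z":0,"ax":0,"ay":0,"az":0}
  ]
}}

```text
t: 21.1
tool_pos: [0.6224, 0.145, 0.2821]
orientation: [-3.137, 0.169, -0.001]
force: [0.1, 0.4, -1.1]
opening: 0.0158
gripper_force: 20.0
```

Run:
```python
from h import *
st();go(.6193,.1442,.259,-6.2)
```

```text
t 21.1 pos [0.6224 0.145  0.2821] yaw -6.18 tilt 0.05 F [ 0.1  0.4 -1.1] open 0.0158 grip 20.0
x y z [-0.003   0.0011  0.0231] a [-0.0003 -0.0008  0.0003]
```

Settled upright. I lower, release and rise.

Call:
{"name": "carry_out", "arguments": {
  "targets": [
    {"hand":5,"x":-0.003,"y":0.001,"z":0.012,"ax":0,"ay":0,"az":0},
    {"hand":5,"x":-0.003,"y":0.001,"z":0.02,"ax":0,"ay":0,"az":0},
    {"hand":5,"x":-0.003,"y":0.001,"z":0.024,"ax":0,"ay":0,"az":0},
    {"hand":5,"x":-0.003,"y":0.001,"z":0.024,"ax":0,"ay":0,"az":0},
    {"hand":5,"x":-0.003,"y":0.001,"z":0.024,"ax":0,"ay":0,"az":0}
  ]
}}

```text
t: 21.72
tool_pos: [0.6186, 0.1444, 0.2581]
orientation: [3.137, -0.169, -0.001]
force: [-7.5, -2.4, 15.4]
opening: 0.016
gripper_force: 20.0
```

Run:
```python
from h import *
st()
```

```text
t 21.73 pos [0.6186 0.1444 0.2581] yaw -6.15 tilt 0.05 F [-7.5 -2.4 15.4] open 0.016 grip 20.0
```

Call:
{"name": "carry_out", "arguments": {
  "targets": [
    {"hand":5,"x":0,"y":0,"z":-0.001,"ax":0,"ay":0,"az":0},
    {"hand":50,"x":0,"y":0,"z":-0.001,"ax":0,"ay":0,"az":0},
    {"hand":50,"x":0,"y":0,"z":-0.001,"ax":0,"ay":0,"az":0},
    {"hand":50,"x":0,"y":0,"z":-0.001,"ax":0,"ay":0,"az":0},
    {"hand":50,"x":0,"y":0,"z":-0.03,"ax":0,"ay":0,"az":0},
    {"hand":50,"x":0,"y":0,"z":-0.08,"ax":0,"ay":0,"az":0},
    {"hand":50,"x":0,"y":0,"z":-0.14,"ax":0,"ay":0,"az":0},
    {"hand":50,"x":0.02,"y":0.05,"z":-0.16,"ax":0,"ay":0,"az":0}
  ]
}}

```text
t: 22.72
tool_pos: [0.6334, 0.0952, 0.4211]
orientation: [-3.136, 0.161, -0.006]
force: [1.0, 0.6, -0.3]
opening: 0.0468
gripper_force: 0.0
```

Run:
```python
from h import *
st();go(.65,-.08,.40,-3.95)
```

```text
t 22.73 pos [0.6334 0.0952 0.4211] yaw -5.87 tilt 0.25 F [ 1.   0.6 -0.3] open 0.0468 grip 0.0
x y z [0.0343 0.1726 0.0209] a [-0.0017 -0.0041 -0.0335]
```

Call:
{"name": "carry_out", "arguments": {
  "targets": [
    {"hand":50,"x":0.01,"y":0.05,"z":0.01,"ax":0,"ay":0,"az":-0.033},
    {"hand":50,"x":0.025,"y":0.1,"z":0.021,"ax":0,"ay":0,"az":-0.033},
    {"hand":50,"x":0.034,"y":0.13,"z":0.021,"ax":0,"ay":0,"az":-0.033},
    {"hand":50,"x":0.034,"y":0.13,"z":0.021,"ax":0,"ay":0,"az":-0.033},
    {"hand":50,"x":0.034,"y":0.13,"z":0.021,"ax":0,"ay":0,"az":-0.033},
    {"hand":50,"x":0.034,"y":0.13,"z":0.021,"ax":0,"ay":0,"az":-0.033}
  ]
}}

```text
t: 23.48
tool_pos: [0.6528, -0.0389, 0.3946]
orientation: [3.139, -0.115, -0.005]
force: [-0.2, -0.3, 0.1]
opening: 0.0465
gripper_force: 0.0
```

```bash
sed -i 's/^    r("gauge/    if (blue\&(abs(lx)<90)\&(ly<0)).any(): r("gauge/' meas.py
python3 - <<'E'
from meas import *
meas('w5')
p,im,d=pickle.load(open("w5.pkl","rb"));C=cloud(p,d);mod=(C[...,2]>.035)&(C[...,2]<.052)
th=np.radians(-3.95);ex=np.array([np.cos(th),np.sin(th)]);ey=np.array([-ex[1],ex[0]])
L=(C[...,:2]-[.660,.0025])*1000;lx,ly=L@ex,L@ey
for a in range(-50,31,10):
    k=mod&(abs(lx-a)<4);print(a,"fixed",ly[k&(ly>-58)&(ly<60)].min().round(1),"loose",ly[k&(ly<-58)&(ly>-190)].max().round(1),ly[k&(ly<-58)&(ly>-190)].min().round(1))
E
```

```text
t 23.48 pos [ 0.6528 -0.0389  0.3946] yaw -4.18 tilt 0.17 F [-0.2 -0.3  0.1] open 0.0465 grip 0.0
fixed(near) 3785 [-17.5  -1. ] [94.7 84.9] 89.8
loose 5549 [  -1.7 -115.8] [ 94.2 119.8] 89.91
gauge foot 1322 [-43.6 137. ] [21.7 92.4] 87.98
gauge grip 1619 [-52.7 137. ] [17.4 50. ] 88.67
fixed near edge at -40 -60.1
fixed near edge at -20 -59.9
fixed near edge at 0 -59.7
fixed near edge at 20 -58.6
fixed near edge at 40 -59.9
loose near edge at -155 -59.5
loose near edge at -136 -60.4
loose near edge at -116 -61.5
loose near edge at -97 -60.4
loose near edge at -78 -60.2
-50 fixed -48.2 loose -68.7 -162.8
-40 fixed -48.2 loose -68.7 -162.1
-30 fixed -44.1 loose -71.5 -159.4
-20 fixed -44.1 loose -71.5 -159.5
-10 fixed -44.1 loose -71.5 -160.1
0 fixed -44.2 loose -71.4 -159.8
10 fixed -44.2 loose -71.5 -159.6
20 fixed -44.2 loose -71.4 -159.9
30 fixed -44.3 loose -71.5 -159.6
```

View pics/w5.png

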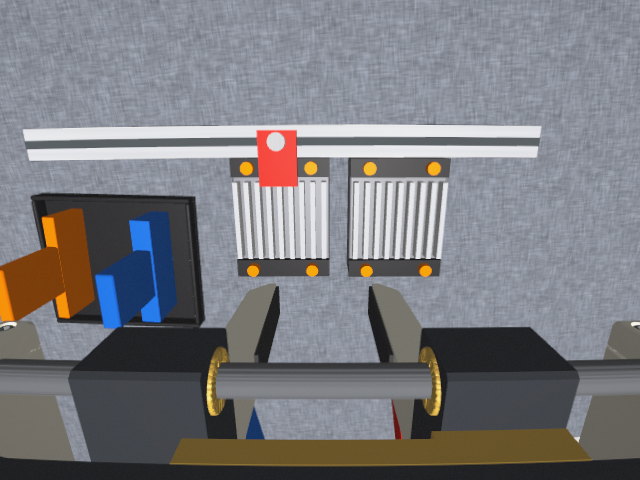

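The gap between the modules (columns 328–348) is even at about 20 mm, the ends are in line at row 275, and both gauges stand upright in the tray. I hand in.

```bash
python3 -c "
from plant import robot
print(robot.close_job())"
```

```text
the job is handed in; nothing more can be done
None
```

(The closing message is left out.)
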